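# Torque-check the clamp screw of a mould press

### The arm

A 6-joint arm with a two-finger parallel gripper is mounted at the origin on the work surface. World frame = base frame: x ahead of the robot, y to its left, z up, the work surface at z = 0. Lengths are in m, angles in degrees, forces in N, time in s.
With the tool pointing down it reaches from about 0.375 to 0.9 m from the base axis. Payload 3.1 kg.
Tool frame: the origin (TCP) lies at the very end of the fingers, on their centre line; the grasp point (between the pads) lies 19 mm behind it; z points along the fingers, y is the line along which they close (so a half turn about z gives the same grasp; the last joint's range is limited). The gripper opens to 87 mm and grips with 3 to 60 N. Pads are 19 mm wide; open, the fingers measure 117 mm over their backs; the gripper's body (75 mm by 190 mm) begins 51 mm behind the grasp point.
Start: joints at [-83.623, 30.224, 82.088, -0, 67.689, -10.227], TCP at [0.179, -0.599, 0.192] pointing down, gripper open.
Joint ranges: [-176.69, 176.69], [-43.24, 126.21], [12.49, 139.97], [-82, 262], [0, 151.66], [-163.58, 163.58]. Speed limits (degrees/s): [159.86, 159.86, 180, 180, 180, 180].

### API

Orientations are given as a 3x3 rotation matrix whose columns are the frame's x, y, z axes.
In Python, from rig import bot gives the robot as it stands.
- The arm moves only by the tool move_arm, never from a script. Its argument "increments" is a list of rows, each an object with "xyz": the shift along the tool's x, y, z in mm, a list of three; "roll": the turn about the tool's z in rad; "grip": the opening in per cent of the stroke, from 0 (shut) to 100 (fully open). A call has 1 to 5 rows; each row shifts and turns the commanded pose from where the row before left it, along the tool's axes as they then stand; what a row does not reach is not made up. A row lasts 1/12 s, in which the tool goes at most 41.7 mm and 7.16 degrees, less where a joint would pass 70% of its speed; a pose out of reach is approached as far as the arm can. A call is refused whole if a number of a shift passes 41.7 or a number of a turn 0.125, either way. A call with a gripper value outside its range is refused whole. The fingers move at their own pace and stop on an object; the grip force is fixed at half the most. Time passes only in rows, so rows that do not move let the fingers close. It gives the time, the measured TCP pose, the force, the opening and the grip force at its end, in the units of the state.
- bot.read_state(): the state, without advancing time (a new reading comes with each control period).
- bot.capture(name): name is "side" or "top" or "wrist"; returns (picture, depth): 400x640x3 uint8, red, green, blue; 400x640 float32, m along the optical axis (not along the pixel's ray), 0 where there is no reading.
- bot.camera_model(name): a dict with "intrinsics" (3x3 intrinsics, pixels), "rvec" (rotation vector, rad) and "tvec" (3), from world to camera coordinates, as OpenCV has them; the wrist camera has in their place "tool_from_camera" (4x4, takes a point from camera to tool coordinates, whose origin is the TCP and whose axes are the flange's). Camera axes: x right, y down, z forward; pixel columns grow to the right and rows downward; lengths in m; the calibration is good to about 2 mm. The wrist camera is an equidistant fisheye: a pixel r from the principal point sees the ray r / f radians off the axis. A picture is of the moment at which its call begins: read the wrist's pose just before it. camera_model takes no time and is no camera call.
- bot.hand_in(): hands the job in; it is judged then, once.
Trained networks look in the newest picture that a camera, given by its name, has taken for a name from the list of things; names that differ only in an ending like _2 or _b are one class to them, and where a whole thing is asked for, a point or a joint stands for the part that bears it (a point fixed in the world has none). Each returns a list of dicts, best first, with "conf" (0 to 1); they miss things now and then, are a little off and sometimes report something else, mostly with a low value. They report only what shows in the picture. A call takes as long as a camera call.
- bot.spot_in(label, camera): "at" ([x, y, z] in m, in the coordinates of the camera as it stood for that picture, good to about 4 mm: the middle of the surface that is visible of it).
- bot.trace(label, camera): "mask" (400x640 bool, what is visible of it).
The state is a dict: "time_s": time; "joint_positions": joint angles; "qvel": joint speeds; "tau": joint torques, N m; "position": TCP position; "tcp_rot": TCP orientation; "force": force on the tool from outside, world axes, zero at the start; "moment": the same for the moment, N m; "opening": opening from 0.0 (shut) to 1.0 (fully open); "grasp_force": force on a finger pad.
Only numpy, scipy, OpenCV 4.12 (cv2) and the standard library are available. Lean on these libraries where they do the work, as an engineer would, in place of code of your own. Each camera call takes 0.05 s, during which the arm holds its last target. There are 200 camera calls.

### The job

Check that the clamp screw of the plaster-mould press is tight: swing its ratchet lever clockwise until it bites, then lean on the knob square to the lever with about 10 N (about 1.1 N m) and hold that for two seconds; the screw must hold and must not be turned. Then swing the lever back so that it lies over its cork rest and let go, leaving the other things on the bench alone.

Things in the scene. Friction and masses are not known exactly. Their poses are not given: they have to be found in the camera images.
- press: mould press fixed to the table: plywood base board 300 x 280 x 18 mm, a white plaster mould 150 mm square under a grey steel yoke (top 150 mm above the table), an upright clamp screw in the middle. Origin on the table, on the screw's vertical axis; z up, x along the board's 300 mm side, y along its 280 mm side
- hub (a point): point on the screw's axis at the middle of the lever's hub (hub 36 mm across, top 176 mm above the table; screw end 184 mm). The dark steel ratchet lever swings level about it. Swung clockwise seen from above, it is almost free (about 0.5 N at the knob) until the ratchet bites on the screw, which cannot be seen: anywhere up to 0.3 rad either side of the lever pointing along the press's -x
- knob (a point): centre of the lever's upright black knob: cylinder 24 mm across, 50 mm tall, its axis 110 mm from the screw's; it does not spin on the lever. Below it the lever's bar, 16 mm wide, top 172 mm above the table. It starts 0.5 to 1.2 rad before the bite. Past the bite the tight screw only winds up: 10 N square on the knob moves it about 1 mm
- rest (a point): centre of the top of the cork pad of the lever's rest, 153 mm above the table on a thin post of the press, 110 mm from the screw's axis; pad 46 mm across the parked lever, 30 mm along it. The bar passes 7 mm over it, untouched, and stays where it is left; the knob then stands above this point. Counter-clockwise the lever is free for 1.9 rad from the bite; forced further it would undo the screw
- screw_mark (a point): end of the small pointer on the screw's steel collar, 50 mm from the screw's axis, 156 mm above the table; it moves only if the screw turns. The screw slips round at about 1.6 N m (14.5 N square on the knob)
- windup (a joint): elastic wind-up of the screw's shank, rad, 0 unloaded, positive clockwise, torque = 150 N m per rad: only 0.007 rad at 10 N on the knob, less than the error of one reading
- cup: loose clay cup, 68 mm across and 75 mm tall, standing on the press's base board; not part of the job; origin at its underside
- rib: loose flat wooden rib, 75 x 30 x 6 mm, lying on the press's base board; not part of the job; origin at its underside
- bowl: loose bisque bowl, 150 mm across, 60 mm tall; not part of the job; origin at its underside
- mug: loose white mug, 80 mm across, 90 mm tall; not part of the job; origin at its underside
- jar: loose plastic jar, 70 mm across, 100 mm tall; not part of the job; origin at its underside
- brush: loose brush lying on the table; not part of the job
- trim_disc: loose plaster disc, 100 mm across, 28 mm tall, lying on the table; not part of the job; origin at its underside

How it is judged (in metres and radians):
On the way:
1. the screw carries at least 0.7 N m clockwise (6.4 N square on the knob) for 1.2 s without a break (value of joint windup above 0.00466667 rad), for 1.2 s.
At the end, for the whole second after the job is handed in: the lever lies over its rest (knob within 22 mm of the cork pad's centre, seen from above), the screw is unloaded (wind-up within 0.0015 rad of 0) and has not been turned (its mark within 1.5 mm of where it was) (horizontal distance between knob and rest below 0.022 m and not (distance of screw_mark from where it was at the start of the episode above 0.0015 m) and value of joint windup between -0.0015 and 0.0015 rad); the robot touches nothing.
It fails at once if the screw is turned: its mark moves by more than 1.5 mm (over-torqued or undone) (distance of screw_mark from where it was at the start of the episode above 0.0015 m).
It fails at once if one of the loose bystanders is moved by more than 25 mm (distance of any of cup, rib, bowl, mug, jar, brush, trim_disc from where it was at the start of the episode above 0.025 m).
It also fails if it takes over 64 s, if anything falls off the work surface, if the arm or the gripper's body presses on something with over 40 N, if the wrist force passes 120 N, or if a joint passes its speed limit or range.

## Working session

There is one attempt and no reset: what is moved stays moved. The work goes in short steps, Python scripts to look and compute and a tool call to move; the robot and the scene stay as the last step left them, time stands still between calls to the robot, and variables do not carry over. Pictures are saved under pics/ and viewed, at most 10 in all, crops included, and the job is handed in when it is done.

Besides the shell and the picture viewer there is one more tool, called after "Emit:" as name([rows], argument=value, ...), one row to a line, values as JSON. move_arm: Moves the arm, as the interface text tells. Its arguments: {"type":"object","properties":{"increments":{"type":"array"}},"required":["increments"]}

```bash
ls; mkdir -p pics
cat > h.py <<'E'
import numpy as np, cv2
from rig import bot
def w(cam,p):
    m=bot.camera_model(cam)
    R=cv2.Rodrigues(np.array(m["rvec"],float))[0]
    return R.T@(np.array(p)-np.array(m["tvec"]).ravel())
def depthw(cam,d,mask=None):
    m=bot.camera_model(cam);K=np.array(m["intrinsics"])
    ok=d>0
    if mask is not None: ok&=mask
    v,u=np.nonzero(ok);z=d[v,u]
    c=np.stack([(u-K[0,2])/K[0,0]*z,(v-K[1,2])/K[1,1]*z,z])
    R=cv2.Rodrigues(np.array(m["rvec"],float))[0]
    return (R.T@(c-np.array(m["tvec"]).reshape(3,1))).T,u,v
E
python3 - <<'E'
from h import *
np.set_printoptions(precision=4,suppress=True)
s=bot.read_state();print(s)
for c in("top","side"):
    im,d=bot.capture(c);cv2.imwrite(f"pics/{c}0.png",im[:,:,::-1]);np.save(f"{c}0.npy",d)
    for l in("knob","hub","rest","screw_mark","press","cup","rib","bowl","mug","jar","brush","trim_disc"):
        for o in bot.spot_in(l,c)[:2]:print(c,l,round(o["conf"],2),w(c,o["at"]))
E
```

```text
pics
{'time_s': 0.0, 'joint_positions': array([-83.6212,  30.2798,  82.1546,  -0.0006,  67.6877, -10.2251]), 'qvel': array([-0.0667,  0.0298, -0.0343,  0.1479, -0.0568,  0.0314]), 'tau': array([ -0.0009, -44.0043, -17.6594,   0.0634,   0.0583,  -0.0002]), 'position': array([ 0.1786, -0.5981,  0.1915]), 'tcp_rot': array([[ 0.9583,  0.2858, -0.0002],
       [ 0.2858, -0.9583,  0.0021],
       [ 0.0004, -0.0021, -1.    ]]), 'force': array([-0.1341, -0.0757, -0.4705]), 'moment': array([-0.0443, -0.0311,  0.0601]), 'grasp_force': 0.0, 'opening': 0.9987097758914519}
top knob 0.57 [0.5896 0.0265 0.17  ]
top hub 0.59 [0.6099 0.0593 0.0208]
top rest 0.9 [0.6098 0.0596 0.0157]
top rest 0.17 [0.6086 0.0516 0.1738]
top screw_mark 0.81 [0.6113 0.0514 0.1736]
top press 0.7 [0.6099 0.0561 0.0163]
top cup 0.62 [0.7542 0.1695 0.0544]
top rib 0.45 [0.5208 0.142  0.0218]
top bowl 0.94 [0.5635 0.4393 0.0263]
top mug 0.86 [ 0.2873 -0.3987  0.0398]
top mug 0.28 [0.6096 0.0571 0.0222]
top jar 0.83 [ 0.5226 -0.3618  0.1028]
top brush 0.83 [0.3417 0.4571 0.0158]
top trim_disc 0.65 [ 0.671  -0.364   0.0134]
side knob 0.7 [0.5789 0.0175 0.1698]
side hub 0.98 [0.6108 0.1197 0.0293]
side hub 0.27 [0.3446 0.462  0.0207]
side rest 0.9 [0.6062 0.1168 0.0307]
side screw_mark 0.93 [0.6074 0.0561 0.1736]
side press 0.67 [0.6076 0.1189 0.0312]
side cup 0.77 [0.7465 0.1696 0.0704]
side cup 0.4 [0.5647 0.414  0.0207]
side rib 0.55 [0.6098 0.121  0.0315]
side rib 0.47 [0.5207 0.1488 0.0198]
side bowl 0.93 [0.5656 0.4138 0.0231]
side bowl 0.72 [ 0.5209 -0.3547  0.0639]
side mug 0.94 [ 0.2933 -0.3569  0.0568]
side jar 0.67 [ 0.5248 -0.3541  0.0657]
side brush 0.85 [0.3424 0.4632 0.0233]
side brush 0.46 [ 0.2936 -0.359   0.0597]
side trim_disc 0.68 [ 0.6722 -0.343   0.0165]
```

Run:
```python
from h import *
np.set_printoptions(precision=4,suppress=True)
m=bot.camera_model("top");K=np.array(m["intrinsics"])
im=cv2.imread("pics/top0.png")
pt,_=cv2.projectPoints(np.array([[.61,.055,.17]]),np.array(m["rvec"]),np.array(m["tvec"]),K,None);u,v=pt[0,0];print(u,v,K[0,0],w("top",[0,0,0]),w("side",[0,0,0]))
u0,v0=int(u)-100,int(v)-75
cv2.imwrite("pics/top_c.png",cv2.resize(im[max(v0,0):v0+150,u0:u0+200],None,fx=4,fy=4,interpolation=cv2.INTER_CUBIC));print(u0,max(v0,0))
for c in("top","side"):
    P,u,v=depthw(c,np.load(c+"0.npy"))
    near=(abs(P[:,0]-.61)<.2)&(abs(P[:,1]-.055)<.2)
    for lo,hi in((.195,.24),(.177,.19),(.166,.1765),(.145,.160)):
        q=P[near&(P[:,2]>lo)&(P[:,2]<hi)]
        if len(q):print(c,lo,len(q),q.mean(0),q.min(0),q.max(0))
```

```text
298.95607135975854 156.44396545707815 375.0568532738607 [0.3913 0.0028 1.2466] [0.4417 0.8072 0.9275]
198 81
top 0.195 64 [ 0.5535 -0.0093  0.2194] [ 0.5437 -0.0196  0.1957] [ 0.5646 -0.0002  0.2272]
top 0.177 65 [0.6215 0.0627 0.1824] [ 0.5439 -0.0174  0.1771] [0.6453 0.0863 0.1886]
top 0.166 217 [0.5973 0.0382 0.1723] [ 0.5427 -0.0206  0.166 ] [0.6459 0.0872 0.1764]
top 0.145 772 [0.6225 0.0547 0.1514] [ 0.5574 -0.0479  0.1452] [0.6781 0.1723 0.1598]
side 0.195 78 [ 0.5548 -0.0018  0.2121] [ 0.5444 -0.0192  0.1953] [0.5657 0.0056 0.2233]
side 0.177 61 [0.6017 0.0477 0.1823] [ 0.5448 -0.0055  0.1772] [0.6441 0.0872 0.1896]
side 0.166 202 [0.598  0.0444 0.1712] [ 0.5424 -0.0076  0.166 ] [0.6483 0.0928 0.1765]
side 0.145 554 [0.6277 0.0756 0.1503] [ 0.5738 -0.0479  0.1451] [0.6805 0.1763 0.1599]
```

View pics/side0.png

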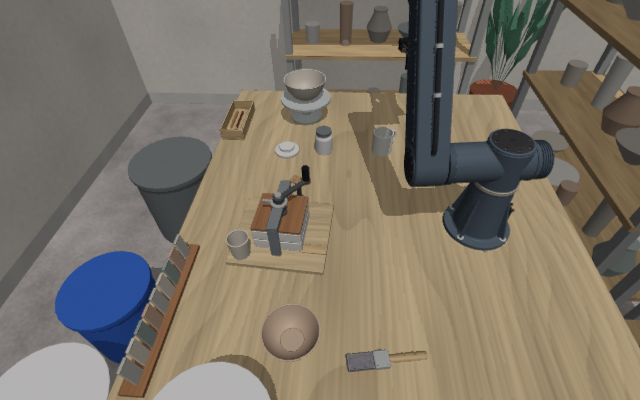

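View pics/top_c.png

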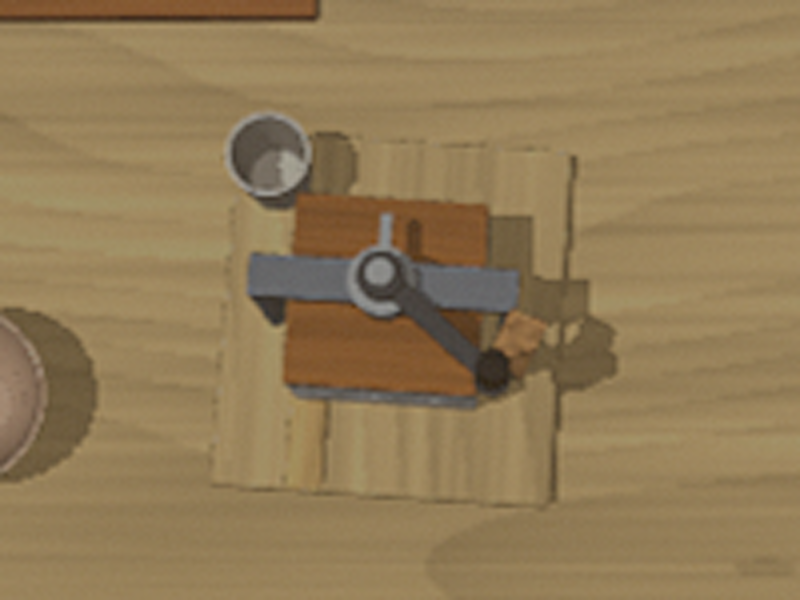

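The side view shows the press near the centre, with the lever and black knob at about (305,173). In the top crop the hub is at (381,272), the knob at (492,368), the cork pad partly hidden at (520,332) and the pointer tip at (387,215). The lever lies on the clockwise side of its rest, so clockwise swings it towards world -x. I'll refine these positions using the known heights.

```bash
cat >> h.py <<'E'
def ray(cam,u,v,z):
    m=bot.camera_model(cam);K=np.array(m["intrinsics"])
    R=cv2.Rodrigues(np.array(m["rvec"],float))[0];t=np.array(m["tvec"]).ravel()
    o=-R.T@t;d=R.T@np.linalg.inv(K)@np.array([u,v,1.]);return o+d*(z-o[2])/d[2]
E
python3 - <<'E'
from h import *
np.set_printoptions(precision=4,suppress=True)
f=lambda a,b,z:ray("top",198+(a+.5)/4-.5,81+(b+.5)/4-.5,z)
hub=f(381,272,.184);knob=f(492,366,.222);mark=f(387,215,.156)
for n,p in(("hub",hub),("knob",knob),("mark",mark)):
    print(n,p,np.linalg.norm((p-hub)[:2]),np.degrees(np.arctan2(*(p-hub)[1::-1])))
for a,b in((215,487),(553,505),(575,155)):print("board",f(a,b,.018))
for a,b in((520,332),(548,322),(520,310),(497,345)):
    p=f(a,b,.153);print("cork",p,np.linalg.norm((p-hub)[:2]),np.degrees(np.arctan2(*(p-hub)[1::-1])))
d=np.load("top0.npy");P,u,v=depthw("top",d)
k=(P[:,2]>.214)&(abs(P[:,0]-.554)<.02)&(abs(P[:,1])<.03);print(P[k].mean(0),u[k].mean(),v[k].mean())
E
```

```text
hub [0.6301 0.0719 0.184 ] 0.0 0.0
knob [ 0.5553 -0.0075  0.222 ] 0.10905344260043959 -133.29569630901236
mark [0.6794 0.0694 0.156 ] 0.049382675784157046 -2.871124687443518
board [0.4881 0.2185 0.018 ]
board [ 0.4726 -0.0591  0.018 ]
board [ 0.7667 -0.0798  0.018 ]
cork [ 0.5917 -0.0289  0.153 ] 0.10789825380411341 -110.8604009473242
cork [ 0.5991 -0.0496  0.153 ] 0.12543818643749893 -104.30714724438468
cork [ 0.6081 -0.029   0.153 ] 0.10326968852525963 -102.26667018909737
cork [ 0.582  -0.0119  0.153 ] 0.09662426598764876 -119.8471221162812
[ 0.5545 -0.0094  0.2214] 321.3333333333333 172.43859649122808
```

Emit:
move_arm([
  {"xyz":[0,0,-16],"roll":-0.105,"grip":100},
  {"xyz":[0,0,-16],"roll":-0.105,"grip":100},
  {"xyz":[0,0,-16],"roll":-0.105,"grip":100},
  {"xyz":[0,0,-16],"roll":-0.105,"grip":100},
  {"xyz":[0,0,-16],"roll":-0.105,"grip":100},
])

```text
time_s: 1.72
position: [0.1786, -0.5988, 0.2732]
tcp_rot: [[0.682, 0.731, -0.0], [0.731, -0.682, 0.0], [0.0, -0.0, -1.0]]
force: [-0.7, 0.7, -0.1]
opening: 1.0
grasp_force: 0.0
```

Emit:
move_arm([
  {"xyz":[33,-6.5,0],"roll":0,"grip":100},
  {"xyz":[33,-6.5,0],"roll":0,"grip":100},
  {"xyz":[33,-6.5,0],"roll":0,"grip":100},
  {"xyz":[33,-6.5,0],"roll":0,"grip":100},
  {"xyz":[33,-6.5,0],"roll":0,"grip":100},
])

```text
time_s: 2.13
position: [0.2687, -0.4552, 0.2725]
tcp_rot: [[0.686, 0.727, 0.0], [0.727, -0.686, -0.0], [0.0, 0.0, -1.0]]
force: [0.3, 0.5, 0.6]
opening: 0.998
grasp_force: 0.0
```

Emit:
move_arm([
  {"xyz":[33,-6.5,0],"roll":0,"grip":100},
  {"xyz":[33,-6.5,0],"roll":0,"grip":100},
  {"xyz":[33,-6.5,0],"roll":0,"grip":100},
  {"xyz":[33,-6.5,0],"roll":0,"grip":100},
  {"xyz":[33,-6.5,0],"roll":0,"grip":100},
])

```text
time_s: 2.55
position: [0.3583, -0.3128, 0.2727]
tcp_rot: [[0.686, 0.727, 0.0], [0.727, -0.686, -0.0], [-0.0, 0.001, -1.0]]
force: [0.3, -0.5, -0.8]
opening: 1.002
grasp_force: 0.0
```

Emit:
move_arm([
  {"xyz":[33,-6.5,0],"roll":0,"grip":100},
  {"xyz":[33,-6.5,0],"roll":0,"grip":100},
  {"xyz":[33,-6.5,0],"roll":0,"grip":100},
  {"xyz":[33,-6.5,0],"roll":0,"grip":100},
  {"xyz":[33,-6.5,0],"roll":0,"grip":100},
])

```text
time_s: 2.97
position: [0.4479, -0.1704, 0.2727]
tcp_rot: [[0.686, 0.727, 0.001], [0.727, -0.686, -0.0], [0.0, 0.001, -1.0]]
force: [0.8, -0.3, 0.9]
opening: 0.995
grasp_force: 0.0
```

```bash
cat > st.py <<'E'
from h import *
np.set_printoptions(precision=4,suppress=True)
def st(target=None):
    s=bot.read_state();R=s["tcp_rot"];print(s["time_s"],s["position"],"yaw",np.degrees(np.arctan2(R[1,0],R[0,0])),"F",s["force"],"Ftool",R.T@s["force"],"open",s["opening"],s["grasp_force"],"tilt",R[:,2])
    if target is not None:print("to go (tool mm)",1000*R.T@(np.array(target)-s["position"]))
    return s
E
python3 -c "
from st import *
st([.555,-.008,.27])"
```

```text
2.9667 [ 0.4479 -0.1704  0.2727] yaw 46.676896525450694 F [ 0.8193 -0.2688  0.9308] Ftool [ 0.3667  0.7811 -0.9302] open 0.9946137524377064 0.0 tilt [ 0.0006 -0.0004 -1.    ]
to go (tool mm) [191.5801 -33.5147   2.7348]
```

Emit:
move_arm([
  {"xyz":[38,-6.7,0],"roll":0,"grip":100},
  {"xyz":[38,-6.7,0],"roll":0,"grip":100},
  {"xyz":[38,-6.7,0],"roll":0,"grip":100},
  {"xyz":[38,-6.7,0],"roll":0,"grip":100},
  {"xyz":[39,-6.7,0],"roll":0,"grip":100},
])

```text
time_s: 3.38
position: [0.5546, -0.0082, 0.2727]
tcp_rot: [[0.686, 0.728, 0.0], [0.728, -0.686, -0.0], [-0.0, 0.0, -1.0]]
force: [0.0, -0.9, 0.3]
opening: 1.0
grasp_force: 0.0
```

Emit:
move_arm([
  {"xyz":[0,0,0],"roll":0,"grip":100},
  {"xyz":[0,0,0],"roll":0,"grip":100},
])

```text
time_s: 3.55
position: [0.5545, -0.0081, 0.2722]
tcp_rot: [[0.683, 0.73, -0.0], [0.73, -0.683, -0.0], [-0.0, 0.0, -1.0]]
force: [0.4, -0.4, 0.8]
opening: 1.004
grasp_force: 0.0
```

```bash
python3 -c "
from st import *
s=st([.555,-.008,.186])
im,d=bot.capture('wrist');cv2.imwrite('pics/w1.png',im[:,:,::-1])
m=bot.camera_model('wrist');T=np.array(m['tool_from_camera']);print(T)
for l in ('knob','hub','rest'):
  for o in bot.spot_in(l,'wrist')[:2]:
    p=T@np.r_[o['at'],1];print(l,o['conf'],s['position']+s['tcp_rot']@p[:3])
"
```

```text
3.55 [ 0.5545 -0.0081  0.2722] yaw 46.92580377562506 F [ 0.357  -0.3849  0.8295] Ftool [-0.0376  0.5237 -0.8294] open 1.0036654881086544 0.0 tilt [-0.0001 -0.0002 -1.    ]
to go (tool mm) [ 0.4551  0.3014 86.2362]
[[-0.0003 -0.964  -0.2658  0.0721]
 [ 1.     -0.0003  0.      0.0002]
 [-0.0001 -0.2658  0.964  -0.1911]
 [ 0.      0.      0.      1.    ]]
knob 0.6 [0.5889 0.024  0.1706]
hub 0.94 [0.6192 0.0578 0.1086]
rest 0.63 [0.6166 0.0556 0.1096]
rest 0.36 [0.6067 0.0502 0.1732]
```

View pics/w1.png

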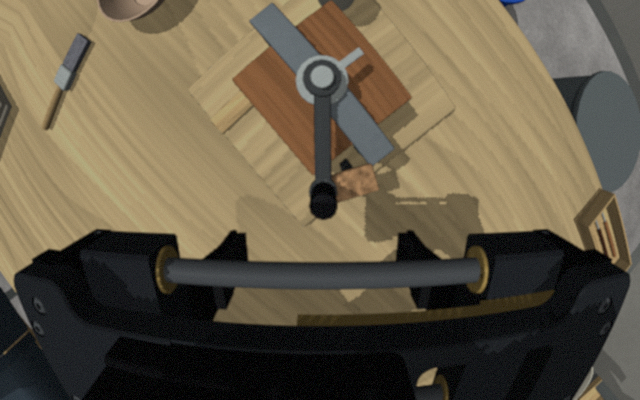

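The wrist picture shows the knob top at (323,200), the hub at (322,78) and the cork pad at (357,183). The knob is centred between the fingers at about (235,260) and (410,260), so I'll descend.

Emit:
move_arm([
  {"xyz":[0,0,17],"roll":0,"grip":100},
  {"xyz":[0,0,17],"roll":0,"grip":100},
  {"xyz":[0,0,17],"roll":0,"grip":100},
  {"xyz":[0,0,17],"roll":0,"grip":100},
  {"xyz":[0,0,17],"roll":0,"grip":100},
])

```text
time_s: 4.17
position: [0.5534, -0.0116, 0.1871]
tcp_rot: [[0.688, 0.726, 0.0], [0.726, -0.688, -0.0], [0.0, 0.0, -1.0]]
force: [0.3, 0.2, 0.5]
opening: 1.005
grasp_force: 0.0
```

Emit:
move_arm([
  {"xyz":[0,0,0],"roll":0,"grip":45},
  {"xyz":[0,0,0],"roll":0,"grip":45},
  {"xyz":[0,0,0],"roll":0,"grip":45},
  {"xyz":[0,0,0],"roll":0,"grip":45},
  {"xyz":[0,0,0],"roll":0,"grip":45},
])

```text
time_s: 4.58
position: [0.5547, -0.0103, 0.1888]
tcp_rot: [[0.686, 0.727, 0.003], [0.727, -0.686, -0.001], [0.001, 0.002, -1.0]]
force: [0.3, 0.1, 0.2]
opening: 0.71
grasp_force: 0.0
```

```bash
python3 -c "
from st import *
from collections import deque
s=st([.555,-.008,.186])
im,d=bot.capture('side');cv2.imwrite('pics/s2.png',cv2.resize(im[100:280,200:420],None,fx=3,fy=3)[:,:,::-1])
for i in range(8):
    s=bot.read_state();print(s['force'],s['moment'])
"
```

```text
4.5833 [ 0.5547 -0.0103  0.1888] yaw 46.66141101432364 F [0.3389 0.0795 0.1546] Ftool [ 0.2906  0.1922 -0.1538] open 0.7102569384824485 0.0 tilt [ 0.0025 -0.0005 -1.    ]
to go (tool mm) [ 1.8788 -1.4223  2.7495]
[ 0.2193  0.1285 -0.212 ] [ 0.0112 -0.0654  0.0138]
[ 0.2193  0.1285 -0.212 ] [ 0.0112 -0.0654  0.0138]
[ 0.2193  0.1285 -0.212 ] [ 0.0112 -0.0654  0.0138]
[ 0.2193  0.1285 -0.212 ] [ 0.0112 -0.0654  0.0138]
[ 0.2193  0.1285 -0.212 ] [ 0.0112 -0.0654  0.0138]
[ 0.2193  0.1285 -0.212 ] [ 0.0112 -0.0654  0.0138]
[ 0.2193  0.1285 -0.212 ] [ 0.0112 -0.0654  0.0138]
[ 0.2193  0.1285 -0.212 ] [ 0.0112 -0.0654  0.0138]
```

View pics/s2.png

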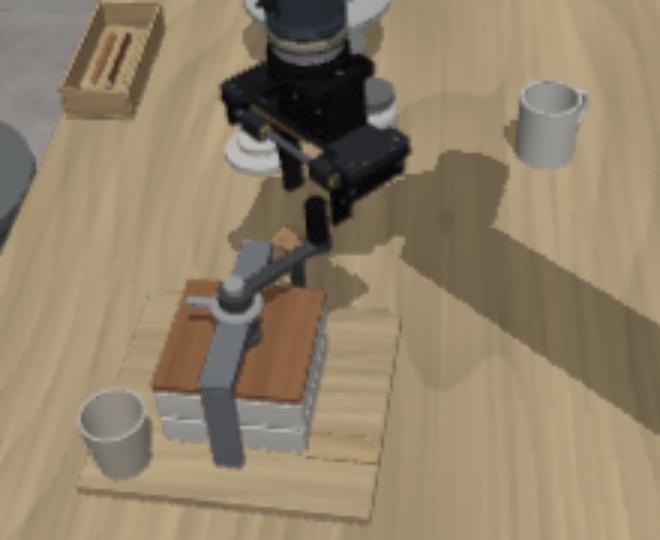

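The fingers straddle the knob at about (315,220). I'll narrow the cage and sweep clockwise through the part that is surely free, which is at least 57 mm at the knob.

Emit:
move_arm([
  {"xyz":[0,0,0],"roll":0,"grip":45},
  {"xyz":[0,0,0],"roll":0,"grip":45},
  {"xyz":[0,0,0],"roll":0,"grip":45},
  {"xyz":[0,0,0],"roll":0,"grip":45},
  {"xyz":[0,0,0],"roll":0,"grip":45},
])

```text
time_s: 5.05
position: [0.5539, -0.0098, 0.1875]
tcp_rot: [[0.686, 0.728, -0.0], [0.728, -0.686, 0.0], [-0.0, -0.0, -1.0]]
force: [-0.2, -1.2, 0.4]
opening: 0.453
grasp_force: 0.0
```

Emit:
move_arm([
  {"xyz":[0.1,-3,0],"roll":0.028,"grip":45},
  {"xyz":[0.1,-3,0],"roll":0.028,"grip":45},
  {"xyz":[0.1,-3,0],"roll":0.028,"grip":45},
  {"xyz":[0.1,-3,0],"roll":0.028,"grip":45},
  {"xyz":[0.1,-3,0],"roll":0.028,"grip":45},
])

```text
time_s: 5.47
position: [0.5441, 0.0011, 0.1875]
tcp_rot: [[0.782, 0.624, 0.0], [0.624, -0.782, -0.001], [-0.0, 0.001, -1.0]]
force: [-0.0, -0.5, -0.1]
opening: 0.447
grasp_force: 0.4
```

Emit:
move_arm([
  {"xyz":[0.1,-3,0],"roll":0.028,"grip":45},
  {"xyz":[0.1,-3,0],"roll":0.028,"grip":45},
  {"xyz":[0.1,-3,0],"roll":0.028,"grip":45},
  {"xyz":[0.1,-3,0],"roll":0.028,"grip":45},
  {"xyz":[0.1,-3,0],"roll":0.028,"grip":45},
])

```text
time_s: 5.88
position: [0.5357, 0.0136, 0.1875]
tcp_rot: [[0.861, 0.509, 0.0], [0.509, -0.861, -0.001], [-0.0, 0.001, -1.0]]
force: [-0.3, -1.3, 0.0]
opening: 0.448
grasp_force: 0.4
```

```bash
python3 -c "
from st import *
st()"
```

```text
5.8833 [0.5357 0.0136 0.1875] yaw 30.571697628267312 F [-0.2808 -1.3136  0.0062] Ftool [-0.9099  0.9882 -0.0053] open 0.4478381884784289 0.36610113456845284 tilt [ 0.     -0.0007 -1.    ]
```

Emit:
move_arm([
  {"xyz":[0.1,-3,0],"roll":0.028,"grip":45},
  {"xyz":[0.1,-3,0],"roll":0.028,"grip":45},
  {"xyz":[0.1,-3,0],"roll":0.028,"grip":45},
  {"xyz":[0.1,-3,0],"roll":0.028,"grip":45},
  {"xyz":[0.1,-3,0],"roll":0.028,"grip":45},
])

```text
time_s: 6.3
position: [0.5291, 0.0271, 0.1874]
tcp_rot: [[0.924, 0.384, -0.0], [0.384, -0.924, -0.001], [-0.0, 0.001, -1.0]]
force: [0.3, -0.8, -0.0]
opening: 0.451
grasp_force: 0.4
```

Emit:
move_arm([
  {"xyz":[0.1,-3,0],"roll":0.028,"grip":45},
  {"xyz":[0.1,-3,0],"roll":0.028,"grip":45},
  {"xyz":[0.1,-3,0],"roll":0.028,"grip":45},
  {"xyz":[0.1,-3,0],"roll":0.028,"grip":45},
])

```text
time_s: 6.63
position: [0.5253, 0.0386, 0.1874]
tcp_rot: [[0.961, 0.278, -0.0], [0.278, -0.961, -0.001], [-0.0, 0.0, -1.0]]
force: [-0.6, -1.4, -0.8]
opening: 0.451
grasp_force: 0.4
```

```bash
python3 -c "
from st import *
s=st([.630-.11*np.cos(np.radians(13.5)),.072-.11*np.sin(np.radians(13.5)),.187])
im,d=bot.capture('wrist');cv2.imwrite('pics/w2.png',im[:,:,::-1])"
```

```text
6.6333 [0.5253 0.0386 0.1874] yaw 16.12840969931313 F [-0.5534 -1.4195 -0.7556] Ftool [-0.9256  1.2096  0.7566] open 0.4505812739220408 0.36935904063284397 tilt [-0.0003 -0.0006 -1.    ]
to go (tool mm) [ 0.0016 -8.079   0.4074]
```

View pics/w2.png

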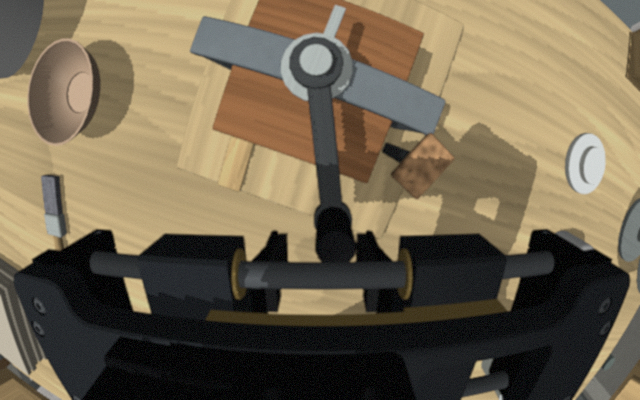

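The knob at (337,235) now rides on the trailing finger at about (372,262), and the whole cork pad shows at (423,165). The pad force of 0.37 N is a clean contact gauge, so I'll creep with it.

Emit:
move_arm([
  {"xyz":[0,-1,0],"roll":0.009,"grip":45},
  {"xyz":[0,-1,0],"roll":0.009,"grip":45},
  {"xyz":[0,-1,0],"roll":0.009,"grip":45},
  {"xyz":[0,-1,0],"roll":0.009,"grip":45},
  {"xyz":[0,-1,0],"roll":0.009,"grip":45},
])

```text
time_s: 7.1
position: [0.5241, 0.0435, 0.1874]
tcp_rot: [[0.972, 0.235, -0.0], [0.235, -0.972, -0.0], [-0.0, 0.0, -1.0]]
force: [0.1, -0.7, -0.3]
opening: 0.452
grasp_force: 0.3
```

Run:
```python
from st import *
im,d=bot.capture("top");im2,d2=bot.capture("side")
hsv=cv2.cvtColor(im,cv2.COLOR_RGB2HSV)
hub=np.array([.630,.072])
for c,dd in(("top",d),("side",d2)):
    P,u,v=depthw(c,dd)
    r=np.hypot(*(P[:,:2]-hub).T);a=np.degrees(np.arctan2(P[:,1]-hub[1],P[:,0]-hub[0]))
    q=P[(r>.086)&(r<.15)&(a<-80)&(a>-135)&(P[:,2]>.143)&(P[:,2]<.163)]
    if len(q):
        print(c,"rest",len(q),q.mean(0),cv2.minAreaRect((q[:,:2]*1000).astype(np.float32)))
    q=P[(P[:,2]>.205)&(P[:,2]<.226)&(r<.128)&(r>.09)&(abs(a)>140)];print("knob",len(q),q.mean(0) if len(q) else 0)
```

```text
knob 0 0
side rest 129 [ 0.5931 -0.0218  0.1504] ((598.8070068359375, -28.050607681274414), (40.34086608886719, 75.46902465820312), 78.5344467163086)
knob 19 [0.5189 0.0716 0.2212]
```

Emit:
move_arm([
  {"xyz":[0,-0.4,0],"roll":0.0036,"grip":45},
  {"xyz":[0,-0.4,0],"roll":0.0036,"grip":45},
  {"xyz":[0,-0.4,0],"roll":0.0036,"grip":45},
  {"xyz":[0,-0.4,0],"roll":0.0036,"grip":45},
])

```text
time_s: 7.53
position: [0.5238, 0.0451, 0.1874]
tcp_rot: [[0.975, 0.221, -0.0], [0.221, -0.975, -0.0], [-0.0, 0.0, -1.0]]
force: [-0.2, -0.2, -0.0]
opening: 0.45
grasp_force: 0.3
```

Emit:
move_arm([
  {"xyz":[0,-0.4,0],"roll":0.0036,"grip":45},
  {"xyz":[0,-0.4,0],"roll":0.0036,"grip":45},
  {"xyz":[0,-0.4,0],"roll":0.0036,"grip":45},
  {"xyz":[0,-0.4,0],"roll":0.0036,"grip":45},
])

```text
time_s: 7.87
position: [0.5234, 0.0467, 0.1874]
tcp_rot: [[0.978, 0.207, -0.0], [0.207, -0.978, -0.0], [-0.0, -0.0, -1.0]]
force: [0.4, -1.0, -0.5]
opening: 0.451
grasp_force: 0.3
```

Emit:
move_arm([
  {"xyz":[0,-0.4,0],"roll":0.0036,"grip":45},
  {"xyz":[0,-0.4,0],"roll":0.0036,"grip":45},
  {"xyz":[0,-0.4,0],"roll":0.0036,"grip":45},
  {"xyz":[0,-0.4,0],"roll":0.0036,"grip":45},
])

```text
time_s: 8.2
position: [0.5231, 0.0483, 0.1875]
tcp_rot: [[0.981, 0.193, -0.0], [0.193, -0.981, -0.0], [-0.0, 0.0, -1.0]]
force: [-0.4, 0.1, -0.4]
opening: 0.452
grasp_force: 0.3
```

Emit:
move_arm([
  {"xyz":[0,-0.4,0],"roll":0.0036,"grip":45},
  {"xyz":[0,-0.4,0],"roll":0.0036,"grip":45},
  {"xyz":[0,-0.4,0],"roll":0.0036,"grip":45},
  {"xyz":[0,-0.4,0],"roll":0.0036,"grip":45},
])

```text
time_s: 8.53
position: [0.5228, 0.0499, 0.1875]
tcp_rot: [[0.984, 0.179, -0.0], [0.179, -0.984, 0.0], [0.0, -0.0, -1.0]]
force: [-0.8, -0.6, -0.5]
opening: 0.451
grasp_force: 0.3
```

Emit:
move_arm([
  {"xyz":[0,-0.4,0],"roll":0.0036,"grip":45},
  {"xyz":[0,-0.4,0],"roll":0.0036,"grip":45},
  {"xyz":[0,-0.4,0],"roll":0.0036,"grip":45},
  {"xyz":[0,-0.4,0],"roll":0.0036,"grip":45},
  {"xyz":[0,-0.2,0],"roll":0.0018,"grip":45},
])

```text
time_s: 8.95
position: [0.5225, 0.0516, 0.1874]
tcp_rot: [[0.987, 0.163, -0.0], [0.163, -0.987, 0.0], [-0.0, -0.0, -1.0]]
force: [-0.2, -0.7, -0.5]
opening: 0.452
grasp_force: 0.3
```

Emit:
move_arm([
  {"xyz":[0,-0.4,0],"roll":0.0036,"grip":45},
  {"xyz":[0,-0.4,0],"roll":0.0036,"grip":45},
  {"xyz":[0,-0.4,0],"roll":0.0036,"grip":45},
  {"xyz":[0,-0.4,0],"roll":0.0036,"grip":45},
  {"xyz":[0,-0.2,0],"roll":0.0018,"grip":45},
])

```text
time_s: 9.37
position: [0.5222, 0.0534, 0.1874]
tcp_rot: [[0.989, 0.147, -0.0], [0.147, -0.989, 0.0], [-0.0, -0.0, -1.0]]
force: [-0.7, -0.4, 0.1]
opening: 0.451
grasp_force: 0.3
```

Emit:
move_arm([
  {"xyz":[0,-0.4,0],"roll":0.0036,"grip":45},
  {"xyz":[0,-0.4,0],"roll":0.0036,"grip":45},
  {"xyz":[0,-0.4,0],"roll":0.0036,"grip":45},
  {"xyz":[0,-0.4,0],"roll":0.0036,"grip":45},
  {"xyz":[0,-0.2,0],"roll":0.0018,"grip":45},
])

```text
time_s: 9.78
position: [0.5219, 0.0552, 0.1875]
tcp_rot: [[0.991, 0.131, -0.0], [0.131, -0.991, 0.0], [-0.0, -0.0, -1.0]]
force: [0.3, -1.7, 0.6]
opening: 0.447
grasp_force: 0.3
```

Emit:
move_arm([
  {"xyz":[0,-0.4,0],"roll":0.0036,"grip":45},
  {"xyz":[0,-0.4,0],"roll":0.0036,"grip":45},
  {"xyz":[0,-0.4,0],"roll":0.0036,"grip":45},
  {"xyz":[0,-0.4,0],"roll":0.0036,"grip":45},
  {"xyz":[0,-0.2,0],"roll":0.0018,"grip":45},
])

```text
time_s: 10.2
position: [0.5217, 0.057, 0.1874]
tcp_rot: [[0.993, 0.115, -0.0], [0.115, -0.993, 0.0], [-0.0, -0.0, -1.0]]
force: [-0.9, -0.2, 0.9]
opening: 0.452
grasp_force: 0.3
```

Emit:
move_arm([
  {"xyz":[0,-0.4,0],"roll":0.0036,"grip":45},
  {"xyz":[0,-0.4,0],"roll":0.0036,"grip":45},
  {"xyz":[0,-0.4,0],"roll":0.0036,"grip":45},
  {"xyz":[0,-0.4,0],"roll":0.0036,"grip":45},
  {"xyz":[0,-0.2,0],"roll":0.0018,"grip":45},
])

```text
time_s: 10.62
position: [0.5215, 0.0588, 0.1874]
tcp_rot: [[0.995, 0.099, 0.0], [0.099, -0.995, 0.0], [0.0, -0.0, -1.0]]
force: [-1.0, -0.6, 0.7]
opening: 0.45
grasp_force: 0.3
```

Emit:
move_arm([
  {"xyz":[0,-0.4,0],"roll":0.0036,"grip":45},
  {"xyz":[0,-0.4,0],"roll":0.0036,"grip":45},
  {"xyz":[0,-0.4,0],"roll":0.0036,"grip":45},
  {"xyz":[0,-0.4,0],"roll":0.0036,"grip":45},
  {"xyz":[0,-0.2,0],"roll":0.0018,"grip":45},
])

```text
time_s: 11.03
position: [0.5214, 0.0606, 0.1874]
tcp_rot: [[0.997, 0.083, -0.0], [0.083, -0.997, 0.0], [-0.0, -0.0, -1.0]]
force: [-1.0, -1.0, -0.5]
opening: 0.448
grasp_force: 0.3
```

Emit:
move_arm([
  {"xyz":[0,-0.4,0],"roll":0.0036,"grip":45},
  {"xyz":[0,-0.4,0],"roll":0.0036,"grip":45},
  {"xyz":[0,-0.4,0],"roll":0.0036,"grip":45},
  {"xyz":[0,-0.4,0],"roll":0.0036,"grip":45},
  {"xyz":[0,-0.2,0],"roll":0.0018,"grip":45},
])

```text
time_s: 11.45
position: [0.5212, 0.0624, 0.1874]
tcp_rot: [[0.998, 0.066, -0.0], [0.066, -0.998, 0.0], [-0.0, -0.0, -1.0]]
force: [-0.4, -0.4, 0.5]
opening: 0.449
grasp_force: 0.3
```

Emit:
move_arm([
  {"xyz":[0,-0.4,0],"roll":0.0036,"grip":45},
  {"xyz":[0,-0.4,0],"roll":0.0036,"grip":45},
  {"xyz":[0,-0.4,0],"roll":0.0036,"grip":45},
  {"xyz":[0,-0.4,0],"roll":0.0036,"grip":45},
  {"xyz":[0,-0.2,0],"roll":0.0018,"grip":45},
])

```text
time_s: 11.87
position: [0.5211, 0.0642, 0.1874]
tcp_rot: [[0.999, 0.05, 0.0], [0.05, -0.999, 0.0], [0.0, -0.0, -1.0]]
force: [-1.0, -0.7, 0.1]
opening: 0.448
grasp_force: 0.3
```

Emit:
move_arm([
  {"xyz":[0,-0.4,0],"roll":0.0036,"grip":45},
  {"xyz":[0,-0.4,0],"roll":0.0036,"grip":45},
  {"xyz":[0,-0.4,0],"roll":0.0036,"grip":45},
  {"xyz":[0,-0.4,0],"roll":0.0036,"grip":45},
  {"xyz":[0,-0.2,0],"roll":0.0018,"grip":45},
])

```text
time_s: 12.28
position: [0.521, 0.066, 0.1874]
tcp_rot: [[0.999, 0.034, -0.0], [0.034, -0.999, 0.0], [-0.0, -0.0, -1.0]]
force: [-1.3, -1.1, 0.3]
opening: 0.449
grasp_force: 0.3
```

Emit:
move_arm([
  {"xyz":[0,-0.4,0],"roll":0.0036,"grip":45},
  {"xyz":[0,-0.4,0],"roll":0.0036,"grip":45},
  {"xyz":[0,-0.4,0],"roll":0.0036,"grip":45},
  {"xyz":[0,-0.4,0],"roll":0.0036,"grip":45},
  {"xyz":[0,-0.2,0],"roll":0.0018,"grip":45},
])

```text
time_s: 12.7
position: [0.521, 0.0678, 0.1874]
tcp_rot: [[1.0, 0.018, 0.0], [0.018, -1.0, 0.0], [0.0, -0.0, -1.0]]
force: [-0.8, 0.5, -0.5]
opening: 0.446
grasp_force: 0.3
```

Emit:
move_arm([
  {"xyz":[0,-0.4,0],"roll":0.0036,"grip":45},
  {"xyz":[0,-0.4,0],"roll":0.0036,"grip":45},
  {"xyz":[0,-0.4,0],"roll":0.0036,"grip":45},
  {"xyz":[0,-0.4,0],"roll":0.0036,"grip":45},
  {"xyz":[0,-0.2,0],"roll":0.0018,"grip":45},
])

```text
time_s: 13.12
position: [0.521, 0.0696, 0.1875]
tcp_rot: [[1.0, 0.002, 0.0], [0.002, -1.0, 0.0], [0.0, -0.0, -1.0]]
force: [-0.5, -0.4, 0.3]
opening: 0.454
grasp_force: 0.3
```

Emit:
move_arm([
  {"xyz":[0,-0.4,0],"roll":0.0036,"grip":45},
  {"xyz":[0,-0.4,0],"roll":0.0036,"grip":45},
  {"xyz":[0,-0.4,0],"roll":0.0036,"grip":45},
  {"xyz":[0,-0.4,0],"roll":0.0036,"grip":45},
  {"xyz":[0,-0.2,0],"roll":0.0018,"grip":45},
])

```text
time_s: 13.53
position: [0.521, 0.0714, 0.1874]
tcp_rot: [[1.0, -0.014, -0.0], [-0.014, -1.0, 0.0], [-0.0, -0.0, -1.0]]
force: [0.5, -0.6, -0.4]
opening: 0.447
grasp_force: 0.3
```

Emit:
move_arm([
  {"xyz":[0,-0.4,0],"roll":0.0036,"grip":45},
  {"xyz":[0,-0.4,0],"roll":0.0036,"grip":45},
  {"xyz":[0,-0.4,0],"roll":0.0036,"grip":45},
  {"xyz":[0,-0.4,0],"roll":0.0036,"grip":45},
  {"xyz":[0,-0.4,0],"roll":0.0036,"grip":45},
])

```text
time_s: 13.95
position: [0.521, 0.0734, 0.1874]
tcp_rot: [[0.999, -0.033, -0.0], [-0.033, -0.999, 0.0], [-0.0, -0.0, -1.0]]
force: [0.6, -0.8, -0.1]
opening: 0.451
grasp_force: 0.3
```

Emit:
move_arm([
  {"xyz":[0,-0.4,0],"roll":0.0036,"grip":45},
  {"xyz":[0,-0.4,0],"roll":0.0036,"grip":45},
  {"xyz":[0,-0.4,0],"roll":0.0036,"grip":45},
  {"xyz":[0,-0.4,0],"roll":0.0036,"grip":45},
  {"xyz":[0,-0.4,0],"roll":0.0036,"grip":45},
])

```text
time_s: 14.37
position: [0.5211, 0.0753, 0.1875]
tcp_rot: [[0.999, -0.051, -0.0], [-0.051, -0.999, 0.0], [-0.0, -0.0, -1.0]]
force: [-1.4, -1.2, 0.9]
opening: 0.454
grasp_force: 0.3
```

Emit:
move_arm([
  {"xyz":[0,-0.4,0],"roll":0.0036,"grip":45},
  {"xyz":[0,-0.4,0],"roll":0.0036,"grip":45},
  {"xyz":[0,-0.4,0],"roll":0.0036,"grip":45},
  {"xyz":[0,-0.4,0],"roll":0.0036,"grip":45},
  {"xyz":[0,-0.4,0],"roll":0.0036,"grip":45},
])

```text
time_s: 14.78
position: [0.5212, 0.0774, 0.1874]
tcp_rot: [[0.998, -0.069, -0.0], [-0.069, -0.998, 0.0], [-0.0, -0.0, -1.0]]
force: [-0.6, 0.3, -0.3]
opening: 0.45
grasp_force: 0.3
```

Emit:
move_arm([
  {"xyz":[0,-0.4,0],"roll":0.0036,"grip":45},
  {"xyz":[0,-0.4,0],"roll":0.0036,"grip":45},
  {"xyz":[0,-0.4,0],"roll":0.0036,"grip":45},
  {"xyz":[0,-0.4,0],"roll":0.0036,"grip":45},
  {"xyz":[0,-0.4,0],"roll":0.0036,"grip":45},
])

```text
time_s: 15.2
position: [0.5213, 0.0793, 0.1875]
tcp_rot: [[0.996, -0.086, -0.0], [-0.086, -0.996, 0.0], [-0.0, -0.0, -1.0]]
force: [0.2, -1.6, 0.5]
opening: 0.451
grasp_force: 0.3
```

Emit:
move_arm([
  {"xyz":[0,-0.4,0],"roll":0.0036,"grip":45},
  {"xyz":[0,-0.4,0],"roll":0.0036,"grip":45},
  {"xyz":[0,-0.4,0],"roll":0.0036,"grip":45},
  {"xyz":[0,-0.4,0],"roll":0.0036,"grip":45},
  {"xyz":[0,-0.4,0],"roll":0.0036,"grip":45},
])

```text
time_s: 15.62
position: [0.5216, 0.0813, 0.1874]
tcp_rot: [[0.995, -0.104, 0.0], [-0.104, -0.995, 0.0], [-0.0, -0.0, -1.0]]
force: [0.2, -0.4, -0.4]
opening: 0.443
grasp_force: 0.3
```

Emit:
move_arm([
  {"xyz":[0,-0.4,0],"roll":0.0036,"grip":45},
  {"xyz":[0,-0.4,0],"roll":0.0036,"grip":45},
  {"xyz":[0,-0.4,0],"roll":0.0036,"grip":45},
  {"xyz":[0,-0.4,0],"roll":0.0036,"grip":45},
  {"xyz":[0,-0.4,0],"roll":0.0036,"grip":45},
])

```text
time_s: 16.03
position: [0.5218, 0.0833, 0.1874]
tcp_rot: [[0.993, -0.122, -0.0], [-0.122, -0.993, -0.0], [-0.0, 0.0, -1.0]]
force: [-0.3, -1.2, -0.1]
opening: 0.452
grasp_force: 0.3
```

Emit:
move_arm([
  {"xyz":[0,-0.4,0],"roll":0.0036,"grip":45},
  {"xyz":[0,-0.4,0],"roll":0.0036,"grip":45},
  {"xyz":[0,-0.4,0],"roll":0.0036,"grip":45},
  {"xyz":[0,-0.4,0],"roll":0.0036,"grip":45},
  {"xyz":[0,-0.4,0],"roll":0.0036,"grip":45},
])

```text
time_s: 16.45
position: [0.522, 0.0853, 0.1875]
tcp_rot: [[0.99, -0.14, -0.0], [-0.14, -0.99, 0.0], [-0.0, -0.0, -1.0]]
force: [0.2, 0.0, -0.4]
opening: 0.449
grasp_force: 0.3
```

Emit:
move_arm([
  {"xyz":[0,-0.4,0],"roll":0.0036,"grip":45},
  {"xyz":[0,-0.4,0],"roll":0.0036,"grip":45},
  {"xyz":[0,-0.4,0],"roll":0.0036,"grip":45},
  {"xyz":[0,-0.4,0],"roll":0.0036,"grip":45},
  {"xyz":[0,-0.4,0],"roll":0.0036,"grip":45},
])

```text
time_s: 16.87
position: [0.5223, 0.0873, 0.1875]
tcp_rot: [[0.987, -0.158, 0.0], [-0.158, -0.987, 0.0], [0.0, -0.0, -1.0]]
force: [-0.4, -0.8, -0.2]
opening: 0.448
grasp_force: 0.3
```

Emit:
move_arm([
  {"xyz":[0,-0.4,0],"roll":0.0036,"grip":45},
  {"xyz":[0,-0.4,0],"roll":0.0036,"grip":45},
  {"xyz":[0,-0.4,0],"roll":0.0036,"grip":45},
  {"xyz":[0,-0.4,0],"roll":0.0036,"grip":45},
  {"xyz":[0,-0.4,0],"roll":0.0036,"grip":45},
])

```text
time_s: 17.28
position: [0.5226, 0.0892, 0.1874]
tcp_rot: [[0.984, -0.176, -0.0], [-0.176, -0.984, 0.0], [-0.0, -0.0, -1.0]]
force: [-0.6, -0.6, 0.2]
opening: 0.45
grasp_force: 0.3
```

Emit:
move_arm([
  {"xyz":[0,-0.4,0],"roll":0.0036,"grip":45},
  {"xyz":[0,-0.4,0],"roll":0.0036,"grip":45},
  {"xyz":[0,-0.4,0],"roll":0.0036,"grip":45},
  {"xyz":[0,-0.4,0],"roll":0.0036,"grip":45},
  {"xyz":[0,-0.4,0],"roll":0.0036,"grip":45},
])

```text
time_s: 17.7
position: [0.523, 0.0912, 0.1874]
tcp_rot: [[0.981, -0.193, -0.0], [-0.193, -0.981, -0.0], [-0.0, 0.0, -1.0]]
force: [-1.0, -0.7, -0.9]
opening: 0.451
grasp_force: 0.3
```

Emit:
move_arm([
  {"xyz":[0,-0.4,0],"roll":0.0036,"grip":45},
  {"xyz":[0,-0.4,0],"roll":0.0036,"grip":45},
  {"xyz":[0,-0.4,0],"roll":0.0036,"grip":45},
  {"xyz":[0,-0.4,0],"roll":0.0036,"grip":45},
  {"xyz":[0,-0.4,0],"roll":0.0036,"grip":45},
])

```text
time_s: 18.12
position: [0.5234, 0.0932, 0.1875]
tcp_rot: [[0.977, -0.211, 0.0], [-0.211, -0.977, -0.0], [0.0, -0.0, -1.0]]
force: [-1.3, -1.3, 0.4]
opening: 0.449
grasp_force: 0.3
```

Emit:
move_arm([
  {"xyz":[0,-0.4,0],"roll":0.0036,"grip":45},
  {"xyz":[0,-0.4,0],"roll":0.0036,"grip":45},
  {"xyz":[0,-0.4,0],"roll":0.0036,"grip":45},
  {"xyz":[0,-0.4,0],"roll":0.0036,"grip":45},
  {"xyz":[0,-0.4,0],"roll":0.0036,"grip":45},
])

```text
time_s: 18.53
position: [0.5239, 0.095, 0.1874]
tcp_rot: [[0.974, -0.228, -0.0], [-0.228, -0.974, -0.0], [-0.0, 0.0, -1.0]]
force: [-1.2, -1.9, 0.3]
opening: 0.453
grasp_force: 0.6
```

Emit:
move_arm([
  {"xyz":[0,-0.3,0],"roll":0.0027,"grip":45},
  {"xyz":[0,-0.3,0],"roll":0.0027,"grip":45},
])

```text
time_s: 18.7
position: [0.524, 0.0955, 0.1874]
tcp_rot: [[0.972, -0.233, -0.0], [-0.233, -0.972, -0.001], [0.0, 0.001, -1.0]]
force: [-1.4, -0.9, 0.2]
opening: 0.452
grasp_force: 0.9
```

```bash
python3 -c "
from st import *
st()"
```

```text
18.7 [0.524  0.0955 0.1874] yaw -13.502468193637533 F [-1.3964 -0.9236  0.211 ] Ftool [-1.1422  1.2242 -0.2103] open 0.45228282526551056 0.8802792616188526 tilt [-0.0001 -0.0005 -1.    ]
```

Emit:
move_arm([
  {"xyz":[0,-0.3,0],"roll":0.0027,"grip":45},
  {"xyz":[0,-0.3,0],"roll":0.0027,"grip":45},
  {"xyz":[0,-0.3,0],"roll":0.0027,"grip":45},
])

```text
time_s: 18.95
position: [0.5241, 0.0962, 0.1874]
tcp_rot: [[0.97, -0.241, -0.0], [-0.241, -0.97, -0.001], [-0.0, 0.001, -1.0]]
force: [-1.2, -2.4, 0.4]
opening: 0.451
grasp_force: 1.4
```

```bash
python3 -c "
from st import *
st()"
```

```text
18.95 [0.5241 0.0962 0.1874] yaw -13.969101242681816 F [-1.2384 -2.4466  0.3983] Ftool [-0.6112  2.6735 -0.3961] open 0.4512262443724413 1.4187726750969887 tilt [-0.0002 -0.0007 -1.    ]
```

The ratchet has bitten, and the arm proves soft at about 1.1 N per mm commanded. I'll load up square to the lever.

Emit:
move_arm([
  {"xyz":[0,-0.6,0],"roll":0,"grip":45},
  {"xyz":[0,-0.6,0],"roll":0,"grip":45},
  {"xyz":[0,-0.6,0],"roll":0,"grip":45},
  {"xyz":[0,-0.6,0],"roll":0,"grip":45},
  {"xyz":[0,-0.6,0],"roll":0,"grip":45},
])

```text
time_s: 19.37
position: [0.5243, 0.0986, 0.1873]
tcp_rot: [[0.971, -0.241, -0.002], [-0.241, -0.971, -0.002], [-0.001, 0.002, -1.0]]
force: [-2.0, -6.4, 1.6]
opening: 0.452
grasp_force: 3.2
```

```bash
python3 -c "
from st import *
st()"
```

```text
19.3667 [0.5243 0.0986 0.1873] yaw -13.93273155785367 F [-2.0231 -6.3793  1.552 ] Ftool [-0.4291  6.6822 -1.5365] open 0.4518665743224943 3.20657841861248 tilt [-0.0015 -0.0019 -1.    ]
```

Emit:
move_arm([
  {"xyz":[0,-0.6,0],"roll":0,"grip":45},
  {"xyz":[0,-0.6,0],"roll":0,"grip":45},
  {"xyz":[0,-0.6,0],"roll":0,"grip":45},
  {"xyz":[0,-0.5,0],"roll":0,"grip":45},
])

```text
time_s: 19.7
position: [0.5244, 0.1, 0.1873]
tcp_rot: [[0.971, -0.24, -0.003], [-0.24, -0.971, -0.004], [-0.002, 0.004, -1.0]]
force: [-3.2, -7.6, 1.2]
opening: 0.449
grasp_force: 4.3
```

```bash
python3 -c "
from st import *
st()"
```

```text
19.7 [0.5244 0.1    0.1873] yaw -13.909810354596468 F [-3.1766 -7.5682  1.2122] Ftool [-1.2662  8.1147 -1.1771] open 0.44864170265044706 4.284761846065521 tilt [-0.0027 -0.0035 -1.    ]
```

Emit:
move_arm([
  {"xyz":[0,-0.5,0],"roll":0,"grip":45},
  {"xyz":[0,-0.3,0],"roll":0,"grip":45},
  {"xyz":[0,0,0],"roll":0,"grip":45},
  {"xyz":[0,0,0],"roll":0,"grip":45},
  {"xyz":[0,0,0],"roll":0,"grip":45},
])

```text
time_s: 20.12
position: [0.5244, 0.1004, 0.1873]
tcp_rot: [[0.971, -0.24, -0.003], [-0.24, -0.971, -0.004], [-0.002, 0.005, -1.0]]
force: [-3.3, -7.4, 1.2]
opening: 0.447
grasp_force: 4.5
```

Emit:
move_arm([
  {"xyz":[0,0,0],"roll":0,"grip":45},
  {"xyz":[0,0,0],"roll":0,"grip":45},
  {"xyz":[0,0,0],"roll":0,"grip":45},
  {"xyz":[0,0,0],"roll":0,"grip":45},
  {"xyz":[0,0,0],"roll":0,"grip":45},
])

```text
time_s: 20.53
position: [0.5244, 0.1004, 0.1873]
tcp_rot: [[0.971, -0.24, -0.003], [-0.24, -0.971, -0.004], [-0.002, 0.005, -1.0]]
force: [-3.2, -7.6, 1.6]
opening: 0.455
grasp_force: 4.5
```

```bash
python3 -c "
from st import *
st()"
```

```text
20.5333 [0.5244 0.1004 0.1873] yaw -13.91044002722641 F [-3.2159 -7.5575  1.638 ] Ftool [-1.3078  8.1165 -1.5975] open 0.45459684030157527 4.526795446872711 tilt [-0.003  -0.0041 -1.    ]
```

Emit:
move_arm([
  {"xyz":[0,-0.5,0],"roll":0,"grip":45},
  {"xyz":[0,-0.5,0],"roll":0,"grip":45},
  {"xyz":[0,-0.4,0],"roll":0,"grip":45},
  {"xyz":[0,0,0],"roll":0,"grip":45},
  {"xyz":[0,0,0],"roll":0,"grip":45},
])

```text
time_s: 20.95
position: [0.5245, 0.1013, 0.1872]
tcp_rot: [[0.971, -0.24, -0.004], [-0.24, -0.971, -0.005], [-0.002, 0.006, -1.0]]
force: [-4.2, -10.0, 1.6]
opening: 0.453
grasp_force: 5.2
```

Emit:
move_arm([
  {"xyz":[0,0,0],"roll":0,"grip":45},
  {"xyz":[0,0,0],"roll":0,"grip":45},
  {"xyz":[0,0,0],"roll":0,"grip":45},
  {"xyz":[0,0,0],"roll":0,"grip":45},
  {"xyz":[0,0,0],"roll":0,"grip":45},
])

```text
time_s: 21.37
position: [0.5245, 0.1013, 0.1872]
tcp_rot: [[0.971, -0.24, -0.004], [-0.24, -0.971, -0.005], [-0.002, 0.006, -1.0]]
force: [-3.9, -10.7, 1.1]
opening: 0.451
grasp_force: 5.2
```

Emit:
move_arm([
  {"xyz":[0,0,0],"roll":0,"grip":45},
  {"xyz":[0,0,0],"roll":0,"grip":45},
  {"xyz":[0,0,0],"roll":0,"grip":45},
  {"xyz":[0,0,0],"roll":0,"grip":45},
  {"xyz":[0,0,0],"roll":0,"grip":45},
])

```text
time_s: 21.78
position: [0.5245, 0.1013, 0.1872]
tcp_rot: [[0.971, -0.24, -0.004], [-0.24, -0.971, -0.005], [-0.002, 0.006, -1.0]]
force: [-3.6, -9.7, 1.7]
opening: 0.451
grasp_force: 5.2
```

```bash
python3 -c "
from st import *
st()"
```

```text
21.7833 [0.5245 0.1013 0.1872] yaw -13.897427466163064 F [-3.6196 -9.7092  1.7222] Ftool [-1.1857 10.3041 -1.66  ] open 0.4511046876400282 5.178643316030502 tilt [-0.0037 -0.005  -1.    ]
```

Emit:
move_arm([
  {"xyz":[0,0,0],"roll":0,"grip":45},
  {"xyz":[0,0,0],"roll":0,"grip":45},
  {"xyz":[0,0,0],"roll":0,"grip":45},
  {"xyz":[0,0,0],"roll":0,"grip":45},
  {"xyz":[0,0,0],"roll":0,"grip":45},
])

```text
time_s: 22.2
position: [0.5245, 0.1013, 0.1872]
tcp_rot: [[0.971, -0.24, -0.004], [-0.24, -0.971, -0.005], [-0.002, 0.006, -1.0]]
force: [-3.5, -9.5, 1.7]
opening: 0.455
grasp_force: 5.2
```

Emit:
move_arm([
  {"xyz":[0,0,0],"roll":0,"grip":45},
  {"xyz":[0,0,0],"roll":0,"grip":45},
  {"xyz":[0,0,0],"roll":0,"grip":45},
  {"xyz":[0,0,0],"roll":0,"grip":45},
  {"xyz":[0,0,0],"roll":0,"grip":45},
])

```text
time_s: 22.62
position: [0.5245, 0.1013, 0.1872]
tcp_rot: [[0.971, -0.24, -0.004], [-0.24, -0.971, -0.005], [-0.002, 0.006, -1.0]]
force: [-3.7, -8.9, 2.0]
opening: 0.449
grasp_force: 5.2
```

Emit:
move_arm([
  {"xyz":[0,0,0],"roll":0,"grip":45},
  {"xyz":[0,0,0],"roll":0,"grip":45},
  {"xyz":[0,0,0],"roll":0,"grip":45},
  {"xyz":[0,0,0],"roll":0,"grip":45},
  {"xyz":[0,0,0],"roll":0,"grip":45},
])

```text
time_s: 23.03
position: [0.5245, 0.1013, 0.1872]
tcp_rot: [[0.971, -0.24, -0.004], [-0.24, -0.971, -0.005], [-0.002, 0.006, -1.0]]
force: [-4.5, -8.8, 1.7]
opening: 0.45
grasp_force: 5.2
```

Emit:
move_arm([
  {"xyz":[0,0,0],"roll":0,"grip":45},
  {"xyz":[0,0,0],"roll":0,"grip":45},
  {"xyz":[0,0,0],"roll":0,"grip":45},
  {"xyz":[0,0,0],"roll":0,"grip":45},
  {"xyz":[0,0,0],"roll":0,"grip":45},
])

```text
time_s: 23.45
position: [0.5245, 0.1013, 0.1872]
tcp_rot: [[0.971, -0.24, -0.004], [-0.24, -0.971, -0.005], [-0.002, 0.006, -1.0]]
force: [-3.9, -9.7, 2.3]
opening: 0.451
grasp_force: 5.2
```

Emit:
move_arm([
  {"xyz":[0,2.5,0],"roll":0,"grip":45},
  {"xyz":[0,2.5,0],"roll":0,"grip":45},
  {"xyz":[0,2.5,0],"roll":0,"grip":45},
  {"xyz":[0,2.5,0],"roll":0,"grip":45},
  {"xyz":[0,2.5,0],"roll":0,"grip":45},
])

```text
time_s: 23.87
position: [0.5236, 0.0925, 0.1876]
tcp_rot: [[0.97, -0.242, 0.002], [-0.242, -0.97, 0.002], [0.001, -0.002, -1.0]]
force: [0.6, -0.5, 0.3]
opening: 0.452
grasp_force: 0.0
```

Run:
```python
from st import *
s=st()
im,d=bot.capture('wrist');cv2.imwrite('pics/w3.png',im[:,:,::-1]);np.save("w3.npy",d)
m=bot.camera_model('wrist');K=np.array(m['intrinsics']);T=np.array(m['tool_from_camera'])
def wr(u,v,z):
    x=(u-K[0,2])/K[0,0];y=(v-K[1,2])/K[1,1];r=np.hypot(x,y)
    dr=np.array([x/r*np.sin(r),y/r*np.sin(r),np.cos(r)])
    o=s['position']+s['tcp_rot']@T[:3,3];dd=s['tcp_rot']@T[:3,:3]@dr
    return o+dd*(z-o[2])/dd[2]
# cork colour from w2
ref=cv2.imread('pics/w2.png')[165,423].astype(int);print("ref bgr",ref)
hub=np.array([.630,.072])
bgr=im[:,:,::-1].astype(np.float32)
V,U=np.mgrid[0:400,0:640]
pts=[]
for v in range(0,240):
    for u in range(320,640):
        p=wr(u+1e-6,v,.153);r=np.hypot(*(p[:2]-hub));
        if .08<r<.14 and abs(bgr[v,u,2]-ref[2])<45 and abs(bgr[v,u,1]-ref[1])<35 and bgr[v,u,2]-bgr[v,u,1]>35: pts.append((u,v,*p))
pts=np.array(pts);print(len(pts),pts[:,:2].min(0),pts[:,:2].max(0),pts.mean(0))
np.save("cork.npy",pts)
mm=np.zeros((400,640),np.uint8);mm[pts[:,1].astype(int),pts[:,0].astype(int)]=255
n,l,stt,c=cv2.connectedComponentsWithStats(mm)
for i in range(1,n):
    if stt[i,4]>30:
        q=np.array([p for p in pts if l[int(p[1]),int(p[0])]==i]);cc=q[:,2:4].mean(0)
        print(stt[i],cc,np.hypot(*(cc-hub)),np.degrees(np.arctan2(*(cc-hub)[::-1])),cv2.minAreaRect((q[:,2:4]*1000).astype(np.float32)))
```

```text
23.8667 [0.5236 0.0925 0.1876] yaw -13.993317921109936 F [ 0.6046 -0.5318  0.3124] Ftool [ 0.7155  0.3691 -0.3125] open 0.45227700737667886 0.0 tilt [ 0.0016  0.002  -1.    ]
ref bgr [ 62  86 109]
2 [406. 129.] [406. 131.] [406.     130.       0.5716   0.0155   0.153 ]
```

View pics/w3.png

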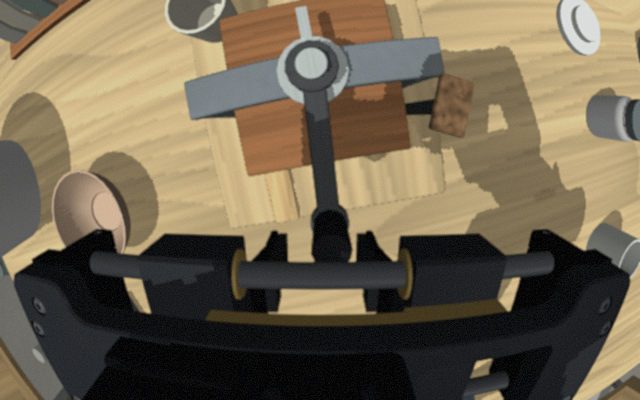

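The cork pad shows whole, with corners at about (440,75), (473,82), (462,136) and (430,128), so its centre is about (451,105). The screw end is at (312,63) and the pointer at (303,12). I'll project these, and do the same for the earlier wrist picture.

Run:
```python
from st import *
m=bot.camera_model('wrist');K=np.array(m['intrinsics']);T=np.array(m['tool_from_camera'])
def wr(u,v,z,pos,yaw):
    c,s_=np.cos(np.radians(yaw)),np.sin(np.radians(yaw));R=np.array([[c,s_,0],[s_,-c,0],[0,0,-1]])
    x=(u-K[0,2])/K[0,0];y=(v-K[1,2])/K[1,1];r=np.hypot(x,y)
    dr=np.array([x/r*np.sin(r),y/r*np.sin(r),np.cos(r)])
    o=np.array(pos)+R@T[:3,3];dd=R@T[:3,:3]@dr
    return o+dd*(z-o[2])/dd[2]
for n,pos,yaw,h,cs in(("w3",[.5236,.0925,.1876],-13.99,(312,63),[(451,105),(440,75),(473,82),(462,136),(430,128)]),("w2",[.5253,.0386,.1874],16.13,(317,58),[(423,165),(420,135),(453,153),(428,197),(392,177)])):
    hub=wr(*h,.184,pos,yaw);print(n,"hub",hub)
    for c in cs:
        p=wr(*c,.153,pos,yaw);d=(p-hub)[:2];print(c,p,np.hypot(*d),np.degrees(np.arctan2(d[1],d[0])))
```

```text
w3 hub [0.6292 0.0716 0.184 ]
(451, 105) [ 0.5834 -0.0246  0.153 ] 0.10651553575102247 -115.47791451737075
(440, 75) [ 0.6075 -0.0208  0.153 ] 0.09491609586054761 -103.24455841365095
(473, 82) [ 0.5983 -0.048   0.153 ] 0.1235012289207091 -104.51491264836996
(462, 136) [ 0.5581 -0.0292  0.153 ] 0.12331707271995648 -125.19756462543982
(430, 128) [ 0.5693 -0.0036  0.153 ] 0.09618194520005581 -128.57563239206652
w2 hub [0.6311 0.0714 0.184 ]
(423, 165) [ 0.5845 -0.0254  0.153 ] 0.10744606733255523 -115.70579228271272
(420, 135) [ 0.6054 -0.0156  0.153 ] 0.09074371844270071 -106.47372640887404
(453, 153) [ 0.6011 -0.0463  0.153 ] 0.12145085352286461 -104.2915792465877
(428, 197) [ 0.562  -0.0383  0.153 ] 0.12963725765632217 -122.209318324496
(392, 177) [ 0.5685 -0.0048  0.153 ] 0.09868321806499368 -129.38608712834431
```

Emit:
move_arm([
  {"xyz":[0,0,0],"roll":-0.049,"grip":45},
  {"xyz":[0.1,5.5,0],"roll":-0.05,"grip":45},
  {"xyz":[0.1,5.5,0],"roll":-0.05,"grip":45},
  {"xyz":[0.1,5.5,0],"roll":-0.05,"grip":45},
  {"xyz":[0.1,5.5,0],"roll":-0.05,"grip":45},
])

```text
time_s: 24.33
position: [0.5214, 0.0707, 0.1876]
tcp_rot: [[1.0, 0.008, 0.002], [0.008, -1.0, 0.002], [0.002, -0.002, -1.0]]
force: [1.0, -0.4, 0.1]
opening: 0.449
grasp_force: 0.3
```

Emit:
move_arm([
  {"xyz":[0.1,5.5,0],"roll":-0.05,"grip":45},
  {"xyz":[0.1,5.5,0],"roll":-0.05,"grip":45},
  {"xyz":[0.1,5.5,0],"roll":-0.05,"grip":45},
  {"xyz":[0.1,5.5,0],"roll":-0.05,"grip":45},
  {"xyz":[0.1,5.5,0],"roll":-0.05,"grip":45},
])

```text
time_s: 24.75
position: [0.5249, 0.0434, 0.1876]
tcp_rot: [[0.967, 0.255, 0.002], [0.255, -0.967, 0.002], [0.002, -0.001, -1.0]]
force: [-0.0, 1.0, 0.4]
opening: 0.451
grasp_force: 0.3
```

Emit:
move_arm([
  {"xyz":[0.1,5.5,0],"roll":-0.05,"grip":45},
  {"xyz":[0.1,5.5,0],"roll":-0.05,"grip":45},
  {"xyz":[0.1,5.5,0],"roll":-0.05,"grip":45},
  {"xyz":[0.1,5.5,0],"roll":-0.05,"grip":45},
  {"xyz":[0.1,5.5,0],"roll":-0.05,"grip":45},
])

```text
time_s: 25.17
position: [0.5349, 0.0179, 0.1876]
tcp_rot: [[0.874, 0.486, 0.001], [0.486, -0.874, 0.002], [0.002, -0.001, -1.0]]
force: [-0.4, 1.7, 0.4]
opening: 0.452
grasp_force: 0.3
```

Emit:
move_arm([
  {"xyz":[0.1,5.5,0],"roll":-0.05,"grip":45},
  {"xyz":[0.1,5.5,0],"roll":-0.05,"grip":45},
  {"xyz":[0.1,5.5,0],"roll":-0.05,"grip":45},
  {"xyz":[0.1,5.5,0],"roll":-0.05,"grip":45},
  {"xyz":[0.1,5.5,0],"roll":-0.05,"grip":45},
])

```text
time_s: 25.58
position: [0.5508, -0.0043, 0.1875]
tcp_rot: [[0.727, 0.687, 0.001], [0.687, -0.727, 0.002], [0.002, -0.001, -1.0]]
force: [-0.1, 0.6, 0.7]
opening: 0.45
grasp_force: 0.3
```

```bash
python3 -c "
from st import *
s=st();d=s['position'][:2]-[.630,.0715];print(np.hypot(*d),np.degrees(np.arctan2(d[1],d[0])))"
```

```text
25.5833 [ 0.5508 -0.0043  0.1875] yaw 43.40247682266796 F [-0.1176  0.5692  0.6855] Ftool [ 0.3071 -0.4948 -0.6846] open 0.4500906447685946 0.3158764913678169 tilt [ 0.0011  0.0019 -1.    ]
0.10966207247269846 -136.24266248288143
```

Emit:
move_arm([
  {"xyz":[0.1,5.5,0],"roll":-0.05,"grip":45},
  {"xyz":[0.1,5.5,0],"roll":-0.05,"grip":45},
  {"xyz":[0.1,5.5,0],"roll":-0.05,"grip":45},
  {"xyz":[0.1,5.5,0],"roll":-0.05,"grip":45},
  {"xyz":[0.1,5.5,0],"roll":-0.05,"grip":45},
])

```text
time_s: 26.0
position: [0.5718, -0.0219, 0.1875]
tcp_rot: [[0.534, 0.846, 0.001], [0.846, -0.534, 0.002], [0.002, -0.0, -1.0]]
force: [0.5, 0.3, -0.0]
opening: 0.449
grasp_force: 0.3
```

Emit:
move_arm([
  {"xyz":[0.1,2.5,0],"roll":-0.022,"grip":45},
  {"xyz":[0.1,2.3,0],"roll":-0.022,"grip":45},
  {"xyz":[0,0,0],"roll":0,"grip":45},
  {"xyz":[0,-3,0],"roll":0,"grip":45},
  {"xyz":[0,-3,0],"roll":0,"grip":45},
])

```text
time_s: 26.42
position: [0.5699, -0.022, 0.1874]
tcp_rot: [[0.499, 0.867, -0.0], [0.867, -0.499, 0.0], [0.0, -0.0, -1.0]]
force: [-0.0, -0.2, 0.1]
opening: 0.451
grasp_force: 0.0
```

Emit:
move_arm([
  {"xyz":[0,0,0],"roll":0,"grip":75},
  {"xyz":[0,0,0],"roll":0,"grip":75},
  {"xyz":[0,0,0],"roll":0,"grip":75},
  {"xyz":[0,0,0],"roll":0,"grip":75},
  {"xyz":[0,0,0],"roll":0,"grip":75},
])

```text
time_s: 26.83
position: [0.5703, -0.0222, 0.1875]
tcp_rot: [[0.498, 0.867, 0.0], [0.867, -0.498, -0.0], [0.0, 0.0, -1.0]]
force: [0.5, -0.6, -0.3]
opening: 0.715
grasp_force: 0.0
```

```bash
python3 -c "
from st import *
s=st();d=s['position'][:2]-[.630,.0715];print(np.hypot(*d),np.degrees(np.arctan2(d[1],d[0])))
im,d=bot.capture('wrist');cv2.imwrite('pics/w4.png',im[:,:,::-1])"
```

```text
26.8333 [ 0.5703 -0.0222  0.1875] yaw 60.113977995066406 F [ 0.533  -0.5524 -0.3279] Ftool [-0.2134  0.7373  0.328 ] open 0.7149273948841651 0.0 tilt [ 0.0002 -0.     -1.    ]
0.1111365137815537 -122.50676139674805
```

View pics/w4.png

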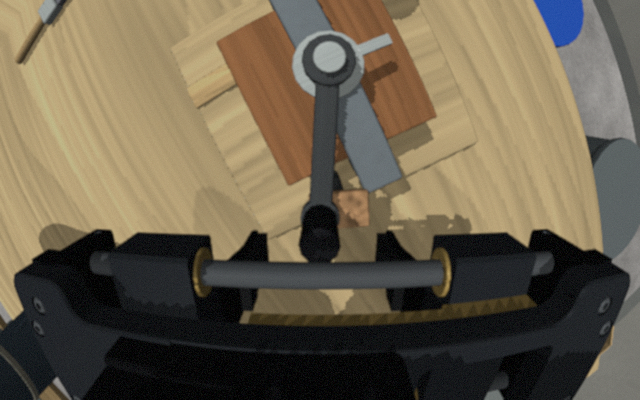

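The picture shows the bar still on the clockwise side of the pad: cork shows at (352,207), to the right of the bar only. I had the cage lag sign reversed, so the lever is about 8° short. I'll close the cage again and push it the rest of the way.

Emit:
move_arm([
  {"xyz":[0,0,0],"roll":0,"grip":45},
  {"xyz":[0,0,0],"roll":0,"grip":45},
  {"xyz":[0,0,0],"roll":0,"grip":45},
  {"xyz":[0,0,0],"roll":0,"grip":45},
  {"xyz":[0,0,0],"roll":0,"grip":45},
])

```text
time_s: 27.3
position: [0.5702, -0.0222, 0.1874]
tcp_rot: [[0.498, 0.867, 0.0], [0.867, -0.498, 0.0], [0.0, 0.0, -1.0]]
force: [-0.1, -0.8, -0.5]
opening: 0.489
grasp_force: 0.0
```

Emit:
move_arm([
  {"xyz":[0,4.2,0],"roll":-0.038,"grip":45},
  {"xyz":[0,4.2,0],"roll":-0.038,"grip":45},
  {"xyz":[0,4.2,0],"roll":-0.038,"grip":45},
  {"xyz":[0,4.2,0],"roll":-0.038,"grip":45},
  {"xyz":[0,4.2,0],"roll":-0.038,"grip":45},
])

```text
time_s: 27.72
position: [0.5887, -0.0313, 0.1873]
tcp_rot: [[0.324, 0.946, -0.001], [0.946, -0.324, 0.0], [-0.0, -0.001, -1.0]]
force: [-0.4, 0.3, 1.0]
opening: 0.453
grasp_force: 0.4
```

Emit:
move_arm([
  {"xyz":[0,0,0],"roll":0,"grip":45},
  {"xyz":[0,-3,0],"roll":0,"grip":45},
  {"xyz":[0,-3,0],"roll":0,"grip":45},
  {"xyz":[0,0,0],"roll":0,"grip":75},
  {"xyz":[0,0,0],"roll":0,"grip":75},
])

```text
time_s: 28.13
position: [0.583, -0.029, 0.1875]
tcp_rot: [[0.326, 0.946, -0.0], [0.946, -0.326, 0.0], [0.0, -0.0, -1.0]]
force: [-0.5, 0.8, -1.1]
opening: 0.532
grasp_force: 0.0
```

Emit:
move_arm([
  {"xyz":[0,0,0],"roll":0,"grip":75},
  {"xyz":[0,0,0],"roll":0,"grip":75},
  {"xyz":[0,0,0],"roll":0,"grip":75},
  {"xyz":[0,0,0],"roll":0,"grip":75},
  {"xyz":[0,0,0],"roll":0,"grip":75},
])

```text
time_s: 28.55
position: [0.5835, -0.0293, 0.1875]
tcp_rot: [[0.326, 0.946, 0.0], [0.946, -0.326, -0.0], [0.0, 0.0, -1.0]]
force: [-0.2, 0.3, 0.8]
opening: 0.742
grasp_force: 0.0
```

```bash
python3 -c "
from st import *
s=st();d=s['position'][:2]-[.630,.0715];print(np.hypot(*d),np.degrees(np.arctan2(d[1],d[0])))
im,d=bot.capture('wrist');cv2.imwrite('pics/w5.png',im[:,:,::-1])"
```

```text
28.55 [ 0.5835 -0.0293  0.1875] yaw 71.00201791033476 F [-0.2068  0.3418  0.7641] Ftool [ 0.2559 -0.3067 -0.7642] open 0.7422112179772232 0.0 tilt [ 0.0001 -0.     -1.    ]
0.11100407147540052 -114.75285748000759
```

View pics/w5.png

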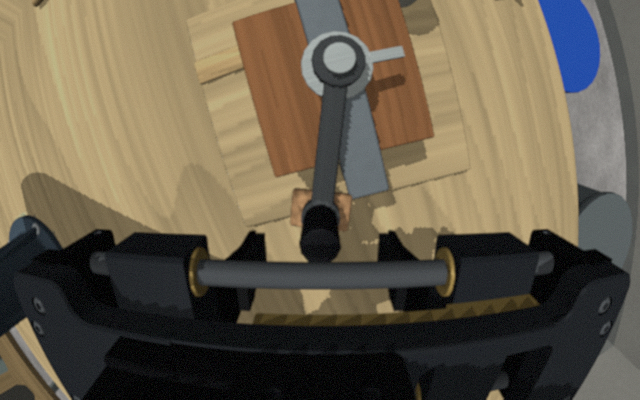

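The cork now shows evenly on both sides of the bar (about 290–352, bar centre about 321), and the fingers are clear of the knob. I'll lift straight off.

Emit:
move_arm([
  {"xyz":[0,0,-18],"roll":0,"grip":75},
  {"xyz":[0,0,-20],"roll":0,"grip":75},
  {"xyz":[0,0,-20],"roll":0,"grip":75},
  {"xyz":[0,0,-20],"roll":0,"grip":75},
  {"xyz":[0,0,-20],"roll":0,"grip":75},
])

```text
time_s: 29.02
position: [0.5833, -0.0293, 0.2863]
tcp_rot: [[0.326, 0.946, -0.0], [0.946, -0.326, 0.0], [-0.0, -0.0, -1.0]]
force: [0.1, 0.3, -0.3]
opening: 0.751
grasp_force: 0.0
```

Emit:
move_arm([
  {"xyz":[-20,0,-10],"roll":0,"grip":75},
  {"xyz":[-30,0,0],"roll":0,"grip":75},
  {"xyz":[-20,0,0],"roll":0,"grip":75},
  {"xyz":[0,0,0],"roll":0,"grip":75},
  {"xyz":[0,0,0],"roll":0,"grip":75},
])

```text
time_s: 29.43
position: [0.5604, -0.0962, 0.2955]
tcp_rot: [[0.328, 0.945, 0.0], [0.945, -0.328, 0.001], [0.001, 0.0, -1.0]]
force: [-0.3, 0.0, 0.6]
opening: 0.751
grasp_force: 0.0
```

```bash
python3 -c "
from st import *
st()
for c in ('side','top'):
  im,d=bot.capture(c);P,u,v=depthw(c,d)
  r=np.hypot(P[:,0]-.63,P[:,1]-.0715)
  q=P[(P[:,2]>.212)&(P[:,2]<.227)&(r>.09)&(r<.13)];print(c,len(q),q.mean(0) if len(q) else '', 'rest .5826 -.0278')
print(bot.hand_in())"
```

```text
29.4333 [ 0.5604 -0.0962  0.2955] yaw 70.8792743642965 F [-0.3063  0.0134  0.5821] Ftool [-0.0873 -0.2938 -0.5821] open 0.7510242667720084 0.0 tilt [ 0.0002  0.0005 -1.    ]
side 46 [ 0.5828 -0.0219  0.219 ] rest .5826 -.0278
top 20 [ 0.5837 -0.0208  0.2213] rest .5826 -.0278
the job is handed in; nothing more can be done
None
```

The clamp screw held about 10 N square on the knob for more than 2 s with no sign of slipping; the lever is back over its cork rest (knob within about 7 mm of the pad's centre), the gripper is clear, and the job is handed in, though `hand_in()` returned no verdict.

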